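Uncover the lamp on the jig and set its knurled end cap a quarter turn off tight

ROBOT

A 6-joint arm with a two-finger parallel gripper is mounted at the origin on the work surface. World frame = base frame: x ahead of the robot, y to its left, z up, the work surface at z = 0. Lengths are in m, angles in rad, forces in N, time in s.
With the tool pointing down it reaches from about 0.25 to 0.725 m from the base axis. Payload 9.7 kg.
Tool frame: the origin (TCP) lies midway between the tips of the shut fingers; the grasp point (between the pads) lies 19 mm behind it; z points along the fingers, y is the direction in which the jaws open and shut (so a half turn about z gives the same grasp; the last joint's range is limited). The gripper opens to 85 mm and grips with 20 to 120 N. Pads are 22 mm wide; open, the fingers measure 114 mm over their backs; the gripper's body (76 mm by 85 mm) begins 54 mm behind the grasp point. The pads swing forward as they close: fully open they stand 13 mm farther back than shut.
Start: joints at [-1.287, 0.087, 0.176, 1.66, 0, 1.571], TCP at [0.154, -0.528, 0.231] pointing down, gripper open.
Joint ranges: [-3.13, 3.13], [-0.85, 1.81], [-1.15, 1.24], [-2.2, 2.28], [-1.44, 1.52], [-3.14, 3.14]. Speed limits (rad/s): [2.22, 2.22, 2.57, 3.14, 3.14, 3.14].

INTERFACE

Orientations are given as a unit quaternion [x, y, z, w].
In Python, from cell import manip, vision gives the robot as it stands.
- The arm moves only by the shell command python3 -m creep 'ROWS' [FORCE]. ROWS is JSON, a list of rows, each a list of 3 entries, a list of its own where there are three numbers: the shift along the world's x, y, z in mm, then the turn, a rotation vector about the world's x, y, z in units of 5 degrees (1.0 is 5 degrees), then the finger opening in mm, from 0 to 85.4. A call has 1 to 8 rows; each row is the pose to reach, as a shift and turn from the pose commanded when the call began; what a row does not reach only later rows make up. A row lasts 1/10 s, in which the tool goes at most 50 mm and 8.59 degrees, less where a joint would pass 70% of its speed; a pose out of reach is approached as far as the arm can. A call with a gripper value outside its range is refused whole. The fingers move at their own pace and stop on an object; FORCE is the grip in N (left out, the last holds). Time passes only in rows, so rows that repeat a pose let the fingers close. It gives the time, the measured TCP pose, the force and the opening at its end, in the units of the state.
- manip.state(): the state, without advancing time (a new reading comes with each control period).
- vision.read_camera(name): name is "scene" or "top" or "wrist"; returns a dict with "pixels" (420x560x3 uint8, blue, green, red), "fx", "fy", "cx", "cy" (pixels), "origin" and "orientation" of the camera in the world; the wrist camera has in their place "tool_from_camera" (4x4, takes a point from camera to tool coordinates, whose origin is the TCP and whose axes are the flange's). Camera axes: x right, y down, z forward; pixel columns grow to the right and rows downward; lengths in m; the calibration is good to about 2 mm. The wrist camera is an equidistant fisheye: a pixel r from the principal point sees the ray r / f radians off the axis. A picture is of the moment at which its call begins: read the wrist's pose just before it. There is no depth.
- manip.hand_in(): hands the job in, once; it reports no verdict.
The state is a dict: "time_s": time; "joints": joint angles; "joint_vel": joint speeds; "joint_torque": joint torques, N m; "position": TCP position; "eef_rot": TCP orientation; "wrist_force": force on the tool from outside, world axes, zero at the start; "moment": the same for the moment, N m; "grip_width": opening from 0.0 (shut) to 1.0 (fully open).
Only numpy, scipy, OpenCV 4.12 (cv2) and the standard library are available. Lean on these libraries where they do the work, as an engineer would, in place of code of your own. Each camera call takes 0.05 s, during which the arm holds its last target.

TASK

A spare lampshade is nested over the lamp on the round metal jig and hides the lamp's knurled steel end cap: lift this top shade off by its neck and set it down gently, mouth down, in the middle of the round cork pad. Then screw the end cap clockwise (seen from above) all the way down until it bottoms out, back it off by a quarter turn so that the lamp can swivel, and finish there while still gripping the cap: do not let go of it. Leave everything else on the bench alone.

Things in the scene. Friction and masses are not known exactly. Their poses are not given: they have to be found in the camera images.
- jig: fixed round aluminium disc, 200 mm across, 12 mm thick, with a red bell-shaped lamp fixed on it. Origin: centre of its underside, on the bench, z up; the cap turns about this z axis. The lamp: 170 mm wide at its foot (z = 12 mm), shoulder 96 mm across at z = 87 mm, round neck 56 mm across up to its flat top at z = 125 mm. The x axis points to a small metal index bar at the disc's edge
- cap_mid (a point): centre, half-way up, of the knurled steel end cap on top of the lamp's neck: an upright cylinder 36 mm across and 36 mm tall, gripped on its round side, open space around it once the top shade is gone. Bottomed out, its underside lies on the neck's top and this point is 143 mm above the bench; it rises 3 mm per turn unscrewed
- cap: the same end cap; origin at the centre of its underside, z up, x axis along a low rib (19 x 4 mm, 3 mm high) that runs from the centre of its top to the rim. When bottomed out the rib points to the jig's index bar
- thread (a joint): turn of the end cap in rad: 0 = bottomed out against a hard stop, positive = unscrewed from there, counterclockwise seen from above; it starts 2.2 to 3.9 rad unscrewed. It turns with light friction (0.06 N m) and stays where it is left
- shade_neck (a point): centre, half-way up, of the neck of the loose red top shade. The neck is an upright tube, 56 mm outside, 48 mm inside, 38 mm tall, open at the top, standing on the shade's flat shoulder (96 mm across); grip it from outside. This point is 94 mm above the shade's bottom rim and 19 mm above its shoulder
- shade: the same loose top shade (0.25 to 0.4 kg, same shape as the lamp below); origin at the centre of its open mouth in the plane of the bottom rim, z up. 170 mm wide, 113 mm tall. At the start it hangs nested on the lamp, its rim 54 mm above the bench; it must rise at least 115 mm to pass sideways over the end cap
- pad_top (a point): the centre of the top of the round cork pad, 230 mm across, 6 mm thick, fixed flat on the bench
- ferrule_a: bystander, leave alone: a plain steel ring, 42 mm across and 18 mm tall, lying flat between the jig and the pad; origin at its underside
- ferrule_b: bystander, leave alone: a second such steel ring, nearer the robot; origin at its underside
- lampholder: bystander, leave alone: white ceramic lampholder, 38 mm across, 48 mm tall, standing between and beyond the jig and the pad; origin at its underside
- driver: bystander, leave alone: black-handled screwdriver lying at the far edge of the bench; origin at its underside
- spanner: bystander, leave alone: steel spanner lying at the right of the bench; origin at its underside
- bin: bystander, leave alone: open yellow parts bin, 110 x 160 x 60 mm, at the far edge; origin at its underside
- carton: bystander, leave alone: closed cardboard carton, 100 x 130 x 70 mm, at the left; origin at its underside
- oil: bystander, leave alone: white plastic bottle, 50 mm across and 120 mm tall, at the right; origin at its underside
Mind the look-alikes: they are no part of the job. What is meant by the part that bears pad_top is not pink or red, and is the larger of those in its own colour.

How it is judged:
By the outcome, as a careful person would: the job done as asked, in the order asked, and still so for the second after the job is handed in, while the arm keeps its last pose, push and grip.
It also fails if it takes over 72 s, if anything falls off the work surface, if the arm or the gripper's body presses on something with over 40 N, if the wrist force passes 120 N, or if a joint passes its speed limit or range.

## Working session

There is one attempt and no reset: what is moved stays moved. The work goes in short steps, Python scripts to look and compute and a shell command to move; the robot and the scene stay as the last step left them, time stands still between calls to the robot, and variables do not carry over. Pictures are saved under pics/ and viewed, and the job is handed in when it is done.

```bash
mkdir -p pics; ls; python3 - <<'E'
from cell import manip, vision
import cv2,json
print(manip.state())
for n in ("scene","top","wrist"):
    c=vision.read_camera(n); cv2.imwrite(f"pics/{n}0.png",c["pixels"])
    print(n,{k:v for k,v in c.items() if k!="pixels"})
E
```

```text
pics
{'time_s': 0.0, 'joints': array([-1.28698646e+00,  8.74920901e-02,  1.75089857e-01,  1.65979657e+00,
        7.36139645e-06,  1.57078719e+00]), 'joint_vel': array([1.56972821e-03, 1.48426442e-03, 2.92770072e-05, 3.99911679e-04,
       7.67570709e-04, 6.09672445e-05]), 'joint_torque': array([-6.57541641e-04, -5.20393932e+01,  4.64794886e+01,  1.63213816e-02,
       -1.79579052e-05,  3.19165827e-05]), 'position': array([ 0.15394286, -0.52776566,  0.23054275]), 'eef_rot': array([ 9.89947490e-01,  1.41433640e-01, -9.55283385e-05, -6.94708400e-04]), 'wrist_force': array([-0.28169152,  0.32892783,  0.09073078]), 'moment': array([0.01034627, 0.06011364, 0.00258437]), 'grip_width': 1.0009780864695732}
scene {'fx': 395.17253458261007, 'fy': 395.17253458261007, 'cx': 280.9479681478827, 'cy': 210.36722580825685, 'origin': array([1.28912448, 0.41740889, 0.77048845]), 'orientation': array([ 0.44634906,  0.78058104, -0.3743979 , -0.2264773 ])}
top {'fx': 408.90122854856105, 'fy': 408.90122854856105, 'cx': 284.4205115704211, 'cy': 208.595968859314, 'origin': array([0.38387419, 0.01314458, 1.32175246]), 'orientation': array([ 0.71356381, -0.69679604,  0.05907547, -0.04256824])}
wrist {'fx': 325.19226210127806, 'fy': 325.19226210127806, 'cx': 280.18374958484594, 'cy': 209.29541962778313, 'tool_from_camera': array([[ 3.70372511e-04, -9.55060180e-01, -2.96411733e-01,
         7.50771855e-02],
       [ 9.99999373e-01,  6.67043622e-04, -8.99743477e-04,
         3.95599031e-04],
       [ 1.05702872e-03, -2.96411214e-01,  9.55059828e-01,
        -1.43045074e-01],
       [ 0.00000000e+00,  0.00000000e+00,  0.00000000e+00,
         1.00000000e+00]])}
```

View pics/scene0.png

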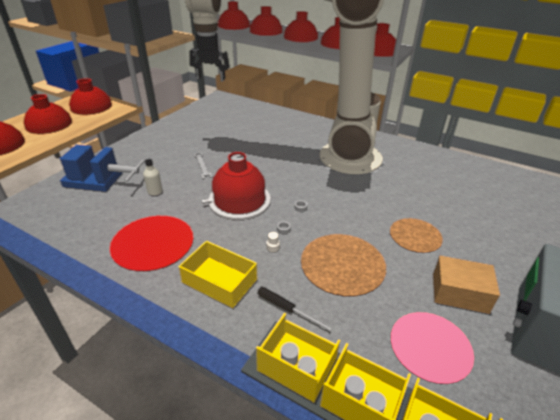

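View pics/top0.png

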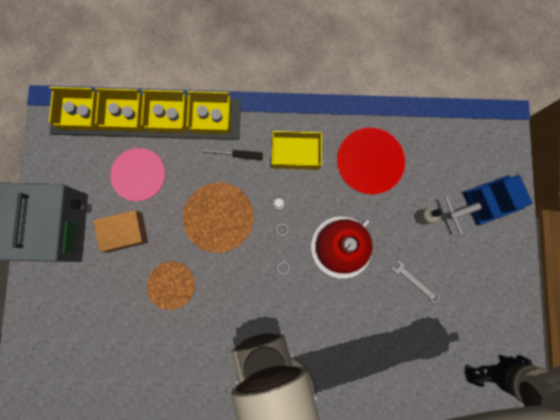

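View pics/wrist0.png

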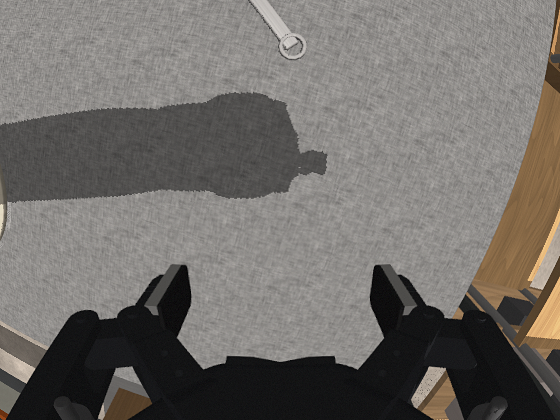

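Candidates. The shade to lift is the red bell on the jig, top (344,245) / scene (239,185); the other red bells are on the shelves and out of reach. The pad could be the large cork disc, top (218,217), the small cork disc (171,285), the pink disc (138,174) or the red disc (371,160). I choose the large cork disc. Next I measure it and check a close crop.

```bash
cat > h.py <<'E'
from cell import manip, vision
import cv2, numpy as np
from scipy.spatial.transform import Rotation as R
def cast(c,u,v,z):
    d=R.from_quat(c["orientation"]).apply([(u-c["cx"])/c["fx"],(v-c["cy"])/c["fy"],1.0])
    o=np.asarray(c["origin"]); return o+d*(z-o[2])/d[2]
def proj(c,p):
    q=R.from_quat(c["orientation"]).inv().apply(np.asarray(p)-c["origin"]); return c["fx"]*q[0]/q[2]+c["cx"],c["fy"]*q[1]/q[2]+c["cy"]
def cont(c,mask,z):
    k,_=cv2.findContours(mask,cv2.RETR_EXTERNAL,cv2.CHAIN_APPROX_NONE); k=max(k,key=cv2.contourArea)[:,0]
    return np.array([cast(c,u,v,z)[:2] for u,v in k]),k
def circ(P):
    A=np.c_[2*P,np.ones(len(P))]; s=np.linalg.lstsq(A,(P**2).sum(1),rcond=None)[0]
    r=np.sqrt(s[2]+s[0]**2+s[1]**2); res=np.abs(np.hypot(*(P-s[:2]).T)-r); return s[:2],r,res
def rcirc(P):
    for _ in range(6):
        s,r,res=circ(P); P=P[res<max(0.002,np.percentile(res,85))]
    return s,r,len(P)
E
python3 - <<'E'
from h import *
for n,roi_p,roi_j in (("top",(170,165,270,265),(300,205,390,285)),("scene",(290,225,395,305),(195,145,280,220))):
    c=vision.read_camera(n); im=c["pixels"]; hsv=cv2.cvtColor(im,cv2.COLOR_BGR2HSV)
    def box(m,b):
        o=np.zeros_like(m); o[b[1]:b[3],b[0]:b[2]]=m[b[1]:b[3],b[0]:b[2]]; return o
    m=box(cv2.inRange(hsv,(5,60,60),(22,255,255)),roi_p); m=cv2.morphologyEx(m,cv2.MORPH_CLOSE,np.ones((5,5)))
    P,_=cont(c,m,.006); print(n,"pad",rcirc(P))
    red=cv2.inRange(hsv,(0,150,40),(6,255,255))|cv2.inRange(hsv,(174,150,40),(180,255,255))
    wh=cv2.inRange(hsv,(0,0,150),(180,60,255))
    m=box(cv2.bitwise_or(red,wh),roi_j); m=cv2.morphologyEx(m,cv2.MORPH_OPEN,np.ones((9,9)))
    P,_=cont(c,m,.012); print("jig",rcirc(P))
    m=box(red,roi_j);m=cv2.morphologyEx(m,cv2.MORPH_CLOSE,np.ones((5,5))); P,_=cont(c,m,.054); print("shade rim",rcirc(P))
    b=roi_j; cv2.imwrite(f"pics/{n}_j.png",cv2.resize(im[b[1]:b[3],b[0]:b[2]],None,fx=6,fy=6,interpolation=cv2.INTER_CUBIC))
    b=roi_p; cv2.imwrite(f"pics/{n}_p.png",cv2.resize(im[b[1]:b[3],b[0]:b[2]],None,fx=4,fy=4))
print(manip.state()["time_s"])
E
```

```text
top pad (array([0.54301747, 0.19933895]), np.float64(0.1148943026807453), 200)
jig (array([ 0.4583995 , -0.20903033]), np.float64(0.08570324598501189), 77)
shade rim (array([ 0.45627675, -0.20146462]), np.float64(0.08235541115666337), 82)
scene pad (array([0.54626445, 0.19913479]), np.float64(0.11440258153548107), 199)
jig (array([ 0.3929126 , -0.24186092]), np.float64(0.14626603305010463), 57)
shade rim (array([ 0.43436608, -0.18408831]), np.float64(0.13353297330702418), 61)
0.25
```

View pics/top_j.png

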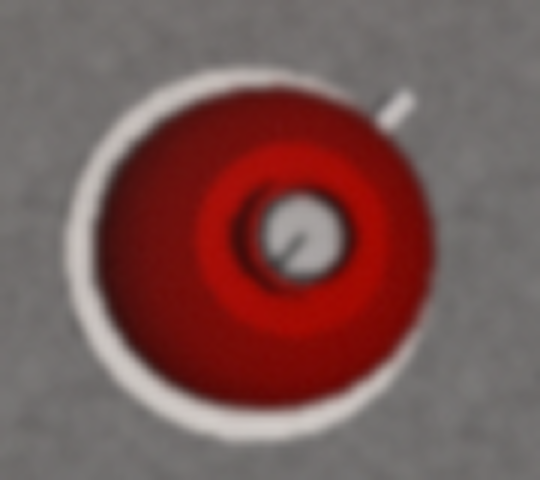

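View pics/scene_j.png

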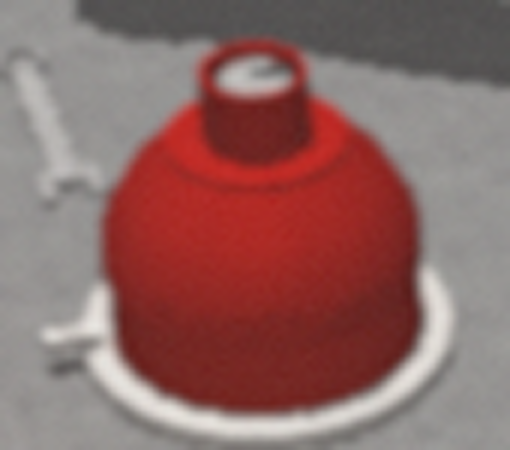

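View pics/top_p.png

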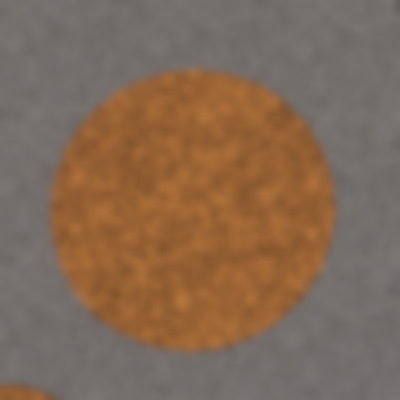

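Top view: the shade's neck with the steel cap inside is at crop (303,237), and the index bar is at (395,108). The dark rib on the cap runs from the centre toward (282,265), roughly opposite the bar. The pad crop shows a uniform large cork disc. Next I refine the jig axis.

```bash
python3 - <<'E'
from h import *
from scipy.optimize import least_squares
def fixr(P,r):
    for _ in range(5):
        s=least_squares(lambda c:np.hypot(*(P-c).T)-r,P.mean(0),loss="soft_l1",f_scale=.001)
        P=P[np.abs(s.fun)<.004]
    return s.x,len(P),np.abs(s.fun).mean()
for n,b in (("top",(300,205,385,285)),("scene",(195,145,280,220))):
    c=vision.read_camera(n); im=c["pixels"]; hsv=cv2.cvtColor(im,cv2.COLOR_BGR2HSV)
    o=np.zeros((420,560),np.uint8); o[b[1]:b[3],b[0]:b[2]]=255
    wh=cv2.inRange(hsv,(0,0,150),(180,60,255))&o
    k,_=cv2.findContours(wh,cv2.RETR_EXTERNAL,cv2.CHAIN_APPROX_NONE)
    pts=np.vstack([q[:,0] for q in k if len(q)>20])
    # outer edge: pixel whose world radius from approx centre large
    P=np.array([cast(c,u,v,.012)[:2] for u,v in pts]); r=np.hypot(*(P-[.457,-.209]).T)
    print(n,"jig",fixr(P[(r>.092)&(r<.108)],.1))
    red=(cv2.inRange(hsv,(0,150,40),(6,255,255))|cv2.inRange(hsv,(174,150,40),(180,255,255)))&o
    if n=="top":
        m=cv2.inRange(im,(0,0,140),(80,80,255))&o; m=cv2.morphologyEx(m,cv2.MORPH_OPEN,np.ones((3,3)))
        P,k=cont(c,m,.129); print("shoulder",rcirc(P)); 
        m=cv2.inRange(hsv,(0,0,110),(180,90,255))&o; mm=np.zeros_like(m); mm[230:258,338:362]=m[230:258,338:362]
        P,k=cont(c,mm,.1625); print("cap",rcirc(P))
    else:
        P,k=cont(c,red,.167); v=k[:,1]; Q=P[v<158]; print("neck top",rcirc(Q),fixr(Q,.028))
    for q in ([.457,-.209,.012],): print(proj(c,q))
c=vision.read_camera("top")
a=lambda x,y:(300+x/6-.4,205+y/6-.4)
bar=cast(c,*a(397,108),.012); print("bar",bar)
E
```

```text
top jig (array([ 0.45580206, -0.20305882]), 122, np.float64(0.0012174323680156191))
shoulder (array([ 0.45584571, -0.20237516]), np.float64(0.0461454790088613), 92)
cap (array([ 0.45573342, -0.20063433]), np.float64(0.017089838828715745), 32)
(np.float64(343.95606430861767), np.float64(246.2291110207414))
scene jig (array([ 0.46082153, -0.21361192]), 34, np.float64(0.001283453315945265))
neck top (array([ 0.45610992, -0.20155035]), np.float64(0.0218106117308083), 25) (array([ 0.46206316, -0.1940504 ]), 28, np.float64(0.001811388887123702))
(np.float64(237.04183446171336), np.float64(197.0140825186419))
bar [ 0.53495229 -0.27979448  0.012     ]
```

Axis ≈ (0.456, -0.2025), with the index bar at about -44.5° and the rib at about 140°, so the thread is at about 3.2 rad. Pad ≈ (0.5445, 0.199). I move above the shade and turn the tool +50°.

```bash
python3 -m creep '[[[20,20,5],[0,0,1],85],[[55,60,15],[0,0,2.5],85],[[90,97,25],[0,0,4],85],[[122,132,30],[0,0,5.5],85],[[155,167,30],[0,0,7],85],[[190,205,30],[0,0,8.5],85],[[222,240,30],[0,0,10],85],[[250,270,30],[0,0,10],85]]'; python3 -m creep '[[[25,26,0],[0,0,0],85],[[40,43,0],[0,0,0],85],[[51,55,0],[0,0,0],85],[[51,55,0],[0,0,0],85],[[51,55,0],[0,0,0],85]]'; python3 - <<'E'
from h import *
s=manip.state(); print(s["joints"],s["position"])
c=vision.read_camera("wrist"); cv2.imwrite("pics/w1.png",c["pixels"])
E
```

```text
time_s: 1.2
position: [0.4052, -0.2559, 0.2615]
eef_rot: [0.836, 0.549, 0.0, 0.0]
wrist_force: [0.6, -0.5, -0.5]
grip_width: 0.998
time_s: 1.7
position: [0.4549, -0.203, 0.2612]
eef_rot: [0.837, 0.547, -0.0, -0.0]
wrist_force: [-0.2, 0.2, -0.5]
grip_width: 0.993
[-4.19540429e-01 -2.36290538e-02  1.21084151e-01  1.71574047e+00
 -2.02539625e-04  1.56477882e+00] [ 0.45492178 -0.20296807  0.26122084]
```

View pics/w1.png

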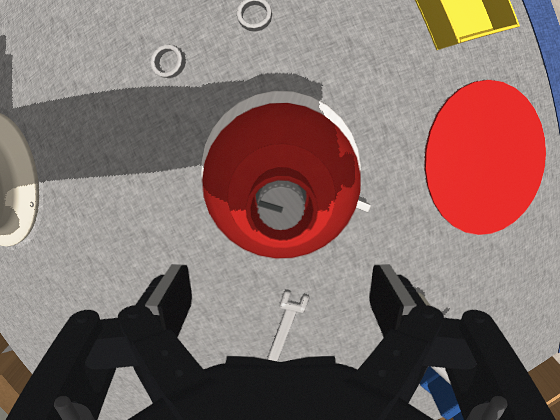

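The cap is at (282,205) inside the shade's neck, with its rib pointing left from the centre to (260,206). The index bar is at right (363,205). I localise the axis and the rib from this view.

```bash
cat >> h.py <<'E'
def wcast(c,s,u,v,z):
    du,dv=u-c["cx"],v-c["cy"]; r=np.hypot(du,dv); th=r/c["fx"]
    d=np.array([np.sin(th)*du/max(r,1e-9),np.sin(th)*dv/max(r,1e-9),np.cos(th)])
    T=np.asarray(c["tool_from_camera"]); Rw=R.from_quat(s["eef_rot"])
    o=Rw.apply(T[:3,3])+s["position"]; d=Rw.apply(T[:3,:3]@d); return o+d*(z-o[2])/d[2]
E
python3 - <<'E'
from h import *
s=manip.state(); c=vision.read_camera("wrist"); im=c["pixels"]
b=(190,80,380,270); cv2.imwrite("pics/w1c.png",cv2.resize(im[b[1]:b[3],b[0]:b[2]],None,fx=3.1,fy=3.1,interpolation=cv2.INTER_CUBIC))
hsv=cv2.cvtColor(im,cv2.COLOR_BGR2HSV)
m=cv2.inRange(hsv,(0,0,70),(180,70,255)); mm=np.zeros_like(m); mm[178:234,255:308]=m[178:234,255:308]
mm=cv2.morphologyEx(mm,cv2.MORPH_CLOSE,np.ones((5,5)))
k,_=cv2.findContours(mm,0,1); k=max(k,key=cv2.contourArea)[:,0]
P=np.array([wcast(c,s,u,v,.1625)[:2] for u,v in k]); print("cap",rcirc(P))
cc=wcast(c,s,282,205,.1625); 
e=wcast(c,s,260,206,.1625)
bar=wcast(c,s,364,206,.012)
print(cc,e,bar)
red=cv2.inRange(hsv,(0,150,20),(6,255,255))|cv2.inRange(hsv,(174,150,20),(180,255,255)); rr=np.zeros_like(red); rr[85:275,190:375]=red[85:275,190:375]
k,_=cv2.findContours(rr,0,1); k=max(k,key=cv2.contourArea)[:,0]
P=np.array([wcast(c,s,u,v,.054)[:2] for u,v in k]); print("rim",rcirc(P))
E
```

```text
cap (array([ 0.45647504, -0.19945641]), np.float64(0.019065440214586837), 147)
[ 0.45709906 -0.20044669  0.1625    ] [ 0.44112252 -0.19431182  0.1625    ] [ 0.53612868 -0.28499659  0.012     ]
rim (array([ 0.45344966, -0.20734127]), np.float64(0.08810785929654916), 439)
```

View pics/w1c.png

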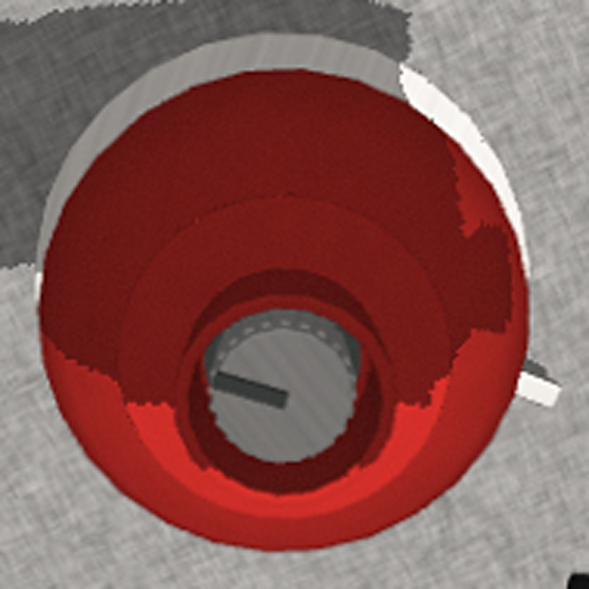

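```bash
python3 - <<'E'
from h import *
s=manip.state(); c=vision.read_camera("wrist")
f=lambda x,y,z:wcast(c,s,190+x/3.1-.35,80+y/3.1-.35,z)
C=f(282.5,396,.1627); 
# neck top outer edge: left 178,right 397?,top 296,bottom 494
N=f(287,395,.167); print("neck",N, f(178,400,.167),f(397,400,.167),f(287,296,.167),f(287,494,.167))
a,b=f(285,400,.1645),f(217,381,.1645); B=f(541,391,.012)
rib=np.degrees(np.arctan2(*(b-a)[1::-1])); bar=np.degrees(np.arctan2(*(B-[.456,-.202,0])[1::-1]))
print(C,rib,bar,rib-bar,np.radians(rib-bar))
E
```

```text
neck [ 0.45698607 -0.20103175  0.167     ] [ 0.4318075  -0.19136063  0.167     ] [ 0.48139171 -0.21317027  0.167     ] [ 0.46693347 -0.17833042  0.167     ] [ 0.44643776 -0.22513029  0.167     ]
[ 0.45534865 -0.2020168   0.1627    ] 139.96296193593332 -45.991644207710046 185.95460614364336 3.2455201364558524
```

Neck and cap axis ≈ (0.456, -0.202). I descend (TCP to z ≈ 0.130) and grip the neck.

```bash
python3 -m creep '[[[1,1,-20],[0,0,0],85],[[1,1,-50],[0,0,0],85],[[1,1,-80],[0,0,0],85],[[1,1,-105],[0,0,0],85],[[1,1,-120],[0,0,0],85],[[1,1,-128],[0,0,0],85],[[1,1,-130],[0,0,0],85],[[1,1,-130],[0,0,0],85]]' 40; python3 -m creep '[[[0,0,0],[0,0,0],70],[[0,0,0],[0,0,0],62],[[0,0,0],[0,0,0],58],[[0,0,0],[0,0,0],54],[[0,0,0],[0,0,0],50],[[0,0,0],[0,0,0],45],[[0,0,0],[0,0,0],45],[[0,0,0],[0,0,0],45]]' 40
```

```text
time_s: 2.65
position: [0.4563, -0.2023, 0.1321]
eef_rot: [0.837, 0.546, 0.0, 0.0]
wrist_force: [-0.6, -0.0, -0.3]
grip_width: 0.996
time_s: 3.45
position: [0.4563, -0.2021, 0.1322]
eef_rot: [0.837, 0.547, 0.0, 0.001]
wrist_force: [-1.1, 0.5, 6.2]
grip_width: 0.65
```

```bash
python3 -m creep '[[[0,0,3],[0,0,0],45],[[0,0,8],[0,0,0],45],[[0,0,16],[0,0,0],45],[[0,0,26],[0,0,0],45],[[0,0,38],[0,0,0],45],[[0,0,50],[0,0,0],45],[[0,0,50],[0,0,0],45]]'; python3 - <<'E'
from h import *
c=vision.read_camera("scene"); cv2.imwrite("pics/s2.png",cv2.resize(c["pixels"][80:260,130:400],None,fx=2.5,fy=2.5))
E
```

```text
time_s: 4.15
position: [0.4568, -0.2024, 0.1837]
eef_rot: [0.837, 0.547, 0.001, 0.001]
wrist_force: [-0.0, -0.9, -3.5]
grip_width: 0.654
```

View pics/s2.png

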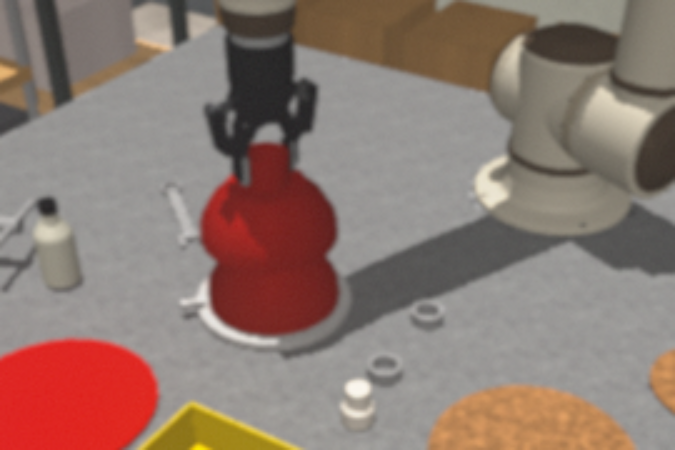

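The shade is upright in the grip and clear of the lamp below it (lamp foot at crop (275,290), shade at (268,220)). I lift on and carry it over the pad.

```bash
python3 -m creep '[[[0,0,10],[0,0,0],45],[[0,0,25],[0,0,0],45],[[0,0,45],[0,0,0],45],[[0,0,65],[0,0,0],45],[[0,0,80],[0,0,0],45],[[0,0,88],[0,0,0],45],[[0,0,90],[0,0,0],45]]'; python3 -m creep '[[[2,8,0],[0,0,0],45],[[6,25,0],[0,0,0],45],[[11,50,0],[0,0,0],45],[[18,82,0],[0,0,0],45],[[26,116,0],[0,0,0],45],[[33,150,0],[0,0,0],45],[[40,184,0],[0,0,0],45],[[48,218,0],[0,0,0],45]]'; python3 -m creep '[[[7,34,0],[0,0,0],45],[[15,68,0],[0,0,0],45],[[22,100,0],[0,0,0],45],[[29,132,0],[0,0,0],45],[[34,157,0],[0,0,0],45],[[38,174,0],[0,0,0],45],[[40,182,0],[0,0,0],45],[[40,183,0],[0,0,0],45]]'; python3 -m creep '[[[0,0,-10],[0,0,0],45],[[0,0,-30],[0,0,0],45],[[0,0,-55],[0,0,0],45],[[0,0,-82],[0,0,0],45],[[0,0,-108],[0,0,0],45],[[0,0,-128],[0,0,0],45],[[0,0,-142],[0,0,0],45],[[0,0,-150],[0,0,0],45]]'; python3 - <<'E'
from h import *
for n in ("scene","top"):
    c=vision.read_camera(n); cv2.imwrite(f"pics/{n}3.png",c["pixels"])
s=manip.state(); print(s["position"],s["wrist_force"],s["time_s"])
E
```

```text
time_s: 4.9
position: [0.4562, -0.2021, 0.272]
eef_rot: [0.837, 0.547, 0.0, 0.0]
wrist_force: [0.6, 0.1, -5.0]
grip_width: 0.652
time_s: 5.7
position: [0.5036, 0.0179, 0.2703]
eef_rot: [0.837, 0.547, -0.001, -0.0]
wrist_force: [0.8, 0.1, -3.2]
grip_width: 0.655
time_s: 6.5
position: [0.5439, 0.1995, 0.2706]
eef_rot: [0.837, 0.547, -0.001, -0.0]
wrist_force: [-0.3, -0.5, -3.9]
grip_width: 0.655
time_s: 7.3
position: [0.5435, 0.198, 0.1199]
eef_rot: [0.838, 0.546, -0.001, -0.0]
wrist_force: [0.2, -0.0, -3.5]
grip_width: 0.648
[0.54362757 0.19838311 0.12047673] [ 0.49380054 -0.27892451 -4.99609448] 7.4
```

View pics/scene3.png

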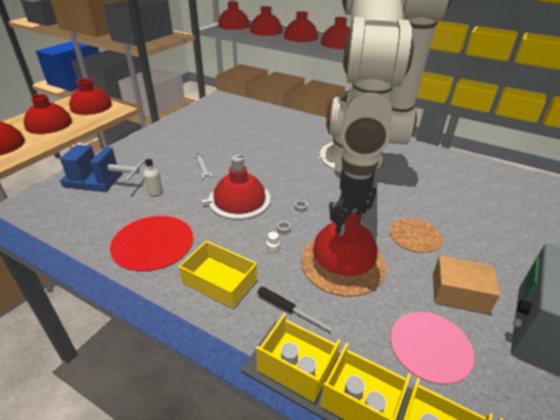

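View pics/top3.png

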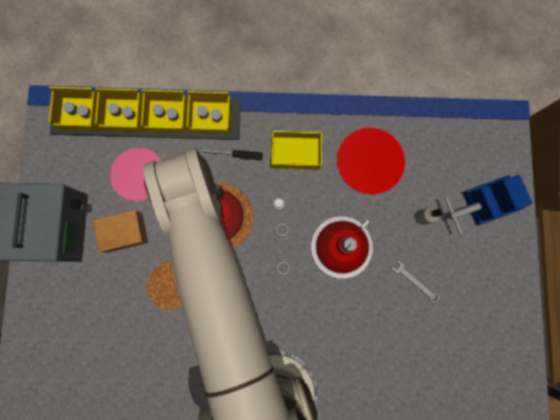

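Scene view: the shade hangs over the large cork pad at (345,255), and the cap is exposed on the lamp at (238,163). I lower it slowly.

```bash
python3 -m creep '[[[1,1,-8],[0,0,0],45],[[1,1,-16],[0,0,0],45],[[1,1,-23],[0,0,0],45],[[1,1,-28],[0,0,0],45],[[1,1,-30],[0,0,0],45],[[1,1,-32],[0,0,0],45],[[1,1,-33],[0,0,0],45],[[1,1,-33],[0,0,0],45]]'; python3 -m creep '[[[0,0,-1],[0,0,0],45],[[0,0,-1],[0,0,0],45]]';python3 -m creep '[[[0,0,-1],[0,0,0],45],[[0,0,-1],[0,0,0],45]]'
```

```text
time_s: 8.2
position: [0.545, 0.2, 0.0883]
eef_rot: [0.837, 0.547, 0.0, 0.0]
wrist_force: [0.6, 0.0, -3.0]
grip_width: 0.654
time_s: 8.4
position: [0.545, 0.2, 0.0873]
eef_rot: [0.837, 0.547, 0.0, 0.0]
wrist_force: [-0.4, -0.3, -3.4]
grip_width: 0.648
time_s: 8.6
position: [0.5449, 0.2, 0.0862]
eef_rot: [0.837, 0.547, -0.0, -0.0]
wrist_force: [0.4, -0.3, -4.3]
grip_width: 0.654
```

```bash
for i in 1 2 3; do python3 -m creep '[[[0,0,-1],[0,0,0],45],[[0,0,-1],[0,0,0],45]]' | egrep 'pos|force'; done
```

```text
position: [0.5449, 0.2, 0.0851]
wrist_force: [0.4, -0.9, -3.7]
position: [0.5451, 0.2001, 0.0846]
wrist_force: [-1.8, -0.5, -0.3]
position: [0.5451, 0.2001, 0.0845]
wrist_force: [-3.7, -0.8, 6.8]
```

Contact, as expected at z ≈ 0.0845. I relieve the press and release.

```bash
python3 -m creep '[[[0,0,1],[0,0,0],55],[[0,0,1],[0,0,0],58],[[0,0,1],[0,0,0],62],[[0,0,1],[0,0,0],68],[[0,0,1],[0,0,0],76],[[0,0,1],[0,0,0],85],[[0,0,1],[0,0,0],85],[[0,0,1],[0,0,0],85]]'; python3 -m creep '[[[0,0,5],[0,0,0],85],[[0,0,15],[0,0,0],85],[[0,0,30],[0,0,0],85],[[0,0,55],[0,0,0],85],[[0,0,85],[0,0,0],85],[[0,0,115],[0,0,0],85],[[0,0,145],[0,0,0],85],[[0,0,165],[0,0,0],85]]'
```

```text
time_s: 10.0
position: [0.545, 0.2, 0.0843]
eef_rot: [0.837, 0.547, 0.0, 0.0]
wrist_force: [0.2, -0.6, -0.2]
grip_width: 0.996
time_s: 10.8
position: [0.5452, 0.2001, 0.2533]
eef_rot: [0.837, 0.547, 0.002, 0.0]
wrist_force: [-0.2, -0.2, 0.1]
grip_width: 0.994
```

Released and clear. I return to the jig and pre-turn the tool 180° counterclockwise, so joint 6 has room for the full clockwise stroke in one grip.

```bash
python3 -m creep '[[[-3,-15,0],[0,0,1.5],85],[[-10,-45,0],[0,0,3],85],[[-18,-80,0],[0,0,4.5],85],[[-26,-118,0],[0,0,6],85],[[-34,-156,0],[0,0,7.5],85],[[-42,-192,0],[0,0,9],85],[[-50,-225,0],[0,0,10.5],85],[[-57,-258,0],[0,0,12],85]]'; python3 -m creep '[[[-8,-36,0],[0,0,1.5],85],[[-15,-70,0],[0,0,3],85],[[-22,-100,0],[0,0,4.5],85],[[-27,-122,0],[0,0,6],85],[[-30,-136,0],[0,0,7.5],85],[[-32,-143,0],[0,0,9],85],[[-32,-144,0],[0,0,10.5],85],[[-32,-144,0],[0,0,12],85]]'; python3 -m creep '[[[0,0,0],[0,0,1.5],85],[[0,0,0],[0,0,3],85],[[0,0,0],[0,0,4.5],85],[[0,0,0],[0,0,6],85],[[0,0,0],[0,0,8],85],[[0,0,0],[0,0,10],85],[[0,0,0],[0,0,12],85],[[0,0,0],[0,0,12],85]]'; python3 - <<'E'
from h import *
s=manip.state(); c=vision.read_camera("wrist"); print(s["joints"],s["position"],s["eef_rot"])
b=(190,110,380,300); cv2.imwrite("pics/w4c.png",cv2.resize(c["pixels"][b[1]:b[3],b[0]:b[2]],None,fx=3,fy=3,interpolation=cv2.INTER_CUBIC))
for n in ("scene","top"):
    c=vision.read_camera(n); cv2.imwrite(f"pics/{n}4.png",c["pixels"])
E
```

```text
time_s: 11.6
position: [0.4875, -0.0593, 0.251]
eef_rot: [0.45, 0.893, 0.0, 0.001]
wrist_force: [-0.2, -0.4, 0.1]
grip_width: 1.0
time_s: 12.4
position: [0.4559, -0.2024, 0.2508]
eef_rot: [-0.057, 0.998, -0.0, 0.001]
wrist_force: [0.8, 0.3, 0.8]
grip_width: 1.0
time_s: 13.2
position: [0.456, -0.202, 0.2509]
eef_rot: [-0.549, 0.836, -0.001, 0.0]
wrist_force: [0.4, 0.4, -0.0]
grip_width: 0.997
[-4.16986295e-01 -2.91450724e-02  9.54087295e-02  1.69368982e+00
 -8.00461437e-06 -1.57914480e+00] [ 0.45602841 -0.20200606  0.25089408] [-5.48926179e-01  8.35870421e-01 -6.99849105e-04  4.46520063e-04]
```

View pics/w4c.png

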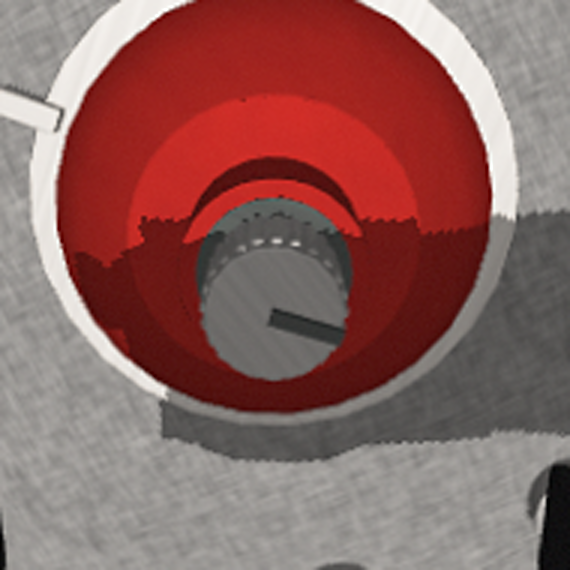

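View pics/scene4.png

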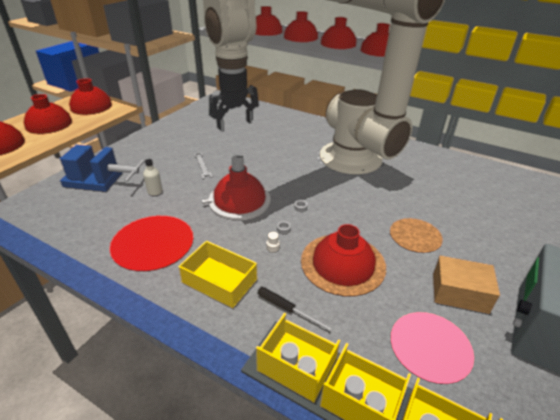

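View pics/top4.png

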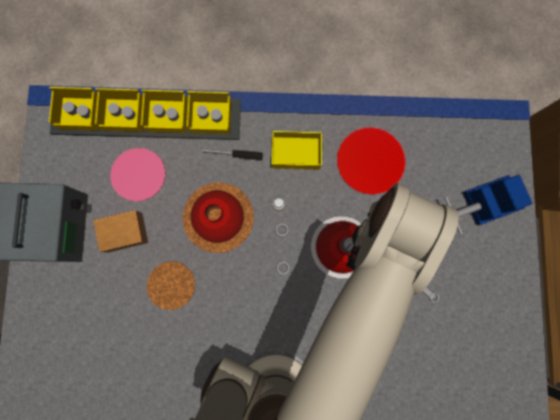

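The shade stands mouth down, centred on the cork pad (top (217,216), scene (344,260)). In the wrist crop the cap's top centre is about (275,314) and its rib runs to (345,337).

```bash
python3 - <<'E'
from h import *
s=manip.state(); c=vision.read_camera("wrist"); 
f=lambda x,y,z:wcast(c,s,190+x/3-.35,110+y/3-.35,z)
print(f(275.5,314,.1627), [f(*p,.1627)[:2] for p in ((201,314),(350,314),(275.5,380),(275.5,248))])
a,b=f(270,316,.1645),f(345,337,.1645); B=f(25,108,.012)
rib=np.degrees(np.arctan2(*(b-a)[1::-1])); bar=np.degrees(np.arctan2(*(B-[.456,-.202,0])[1::-1])); print(rib,bar,rib-bar)
c=vision.read_camera("top");im=c["pixels"];hsv=cv2.cvtColor(im,cv2.COLOR_BGR2HSV)
m=cv2.inRange(im,(0,0,0),(60,60,255))&cv2.inRange(hsv,(0,150,30),(6,255,255)); o=np.zeros_like(m);o[180:250,180:260]=m[180:250,180:260]
P,k=cont(c,o,.006);print("shade on pad",rcirc(P))
E
```

```text
[ 0.45467211 -0.2020758   0.1627    ] [array([ 0.4716764, -0.2095728]), array([ 0.43766527, -0.19456086]), array([ 0.46180777, -0.1858586 ]), array([ 0.44784406, -0.21758668])]
139.72670420725856 -44.67898901862945 184.405693225888
shade on pad (array([0.54577246, 0.20283334]), np.float64(0.08184993689101445), 129)
```

Thread ≈ 184–186° unscrewed. I descend onto the cap and grip.

```bash
python3 -m creep '[[[0,0,-20],[0,0,0],85],[[0,0,-50],[0,0,0],85],[[0,0,-80],[0,0,0],75],[[0,0,-100],[0,0,0],65],[[0,0,-112],[0,0,0],60],[[0,0,-117],[0,0,0],60],[[0,0,-118],[0,0,0],60],[[0,0,-118],[0,0,0],55]]' 40; python3 -m creep '[[[0,0,0],[0,0,0],48],[[0,0,0],[0,0,0],42],[[0,0,0],[0,0,0],36],[[0,0,0],[0,0,0],30],[[0,0,0],[0,0,0],25],[[0,0,0],[0,0,0],25],[[0,0,0],[0,0,0],25],[[0,0,0],[0,0,0],25]]' 40; python3 - <<'E'
from h import *
s=manip.state(); c=vision.read_camera("wrist"); print(s["joints"],s["moment"])
b=(190,110,380,300); cv2.imwrite("pics/w5c.png",cv2.resize(c["pixels"][b[1]:b[3],b[0]:b[2]],None,fx=3,fy=3,interpolation=cv2.INTER_CUBIC))
E
```

```text
time_s: 14.25
position: [0.4564, -0.2022, 0.1323]
eef_rot: [-0.546, 0.837, -0.001, 0.0]
wrist_force: [0.2, 0.2, 1.5]
grip_width: 0.644
time_s: 15.05
position: [0.4558, -0.2019, 0.1319]
eef_rot: [-0.547, 0.837, 0.0, 0.0]
wrist_force: [-4.5, 1.6, 5.8]
grip_width: 0.41
[-4.17003451e-01 -5.06010933e-02 -1.55371003e-01  1.46601114e+00
  3.07842152e-05 -1.57342283e+00] [0.31310983 0.80196138 0.00819066]
```

View pics/w5c.png

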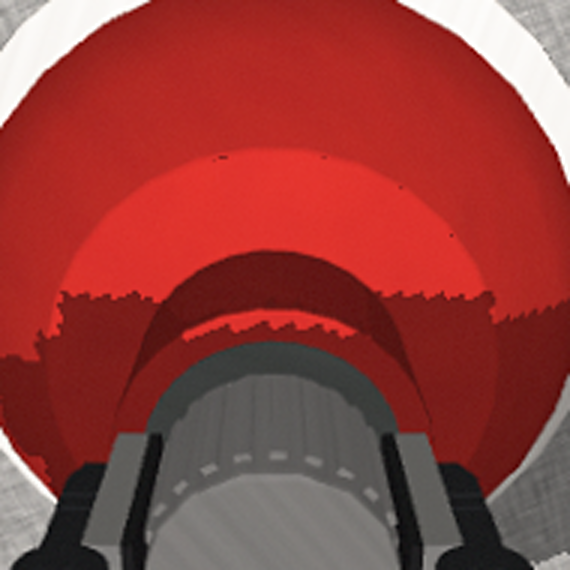

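Gripped (35 mm reading on the 36 mm cap), with the pads flat on its side at crop (130,480) and (415,480). I screw down clockwise, following the 3 mm/turn pitch.

```bash
cat > st.py <<'E'
from h import *
s=manip.state(); x=R.from_quat(s["eef_rot"]).apply([0,1,0]); print("yaw_y %.1f"%np.degrees(np.arctan2(x[1],x[0])),"M",s["moment"].round(2),"F",s["wrist_force"].round(1),"j6 %.3f"%s["joints"][5],"tq6 %.3f"%s["joint_torque"][5])
E
python3 st.py
python3 -m creep '[[[0,0,0],[0,0,-1],25],[[0,0,-0.1],[0,0,-2.5],25],[[0,0,-0.2],[0,0,-4],25],[[0,0,-0.2],[0,0,-5.5],25],[[0,0,-0.3],[0,0,-7],25],[[0,0,-0.4],[0,0,-8.5],25],[[0,0,-0.5],[0,0,-10.5],25],[[0,0,-0.5],[0,0,-12],25]]'; python3 st.py
python3 -m creep '[[[0,0,0],[0,0,-1],25],[[0,0,-0.1],[0,0,-2.5],25],[[0,0,-0.2],[0,0,-4],25],[[0,0,-0.2],[0,0,-5.5],25],[[0,0,-0.3],[0,0,-7],25],[[0,0,-0.4],[0,0,-8.5],25],[[0,0,-0.5],[0,0,-10.5],25],[[0,0,-0.5],[0,0,-12],25]]'; python3 st.py
```

```text
yaw_y 156.3 M [ 0.33  0.81 -0.04] F [-3.6  1.6  5.6] j6 -1.573 tq6 0.000
time_s: 15.9
position: [0.4556, -0.2017, 0.1314]
eef_rot: [-0.054, 0.999, 0.0, -0.0]
wrist_force: [-4.5, 2.4, 5.7]
grip_width: 0.409
yaw_y 96.2 M [0.58 0.93 0.04] F [-4.5  2.4  5.7] j6 -0.526 tq6 -2.430
time_s: 16.7
position: [0.4557, -0.2015, 0.1309]
eef_rot: [0.45, 0.893, 0.0, -0.0]
wrist_force: [-4.1, 4.0, 5.3]
grip_width: 0.411
yaw_y 36.5 M [0.83 0.78 0.03] F [-4.1  4.   5.3] j6 0.516 tq6 -2.430
```

```bash
python3 -m creep '[[[0,0,0],[0,0,-1],25],[[0,0,-0.1],[0,0,-2.5],25],[[0,0,-0.2],[0,0,-4],25],[[0,0,-0.2],[0,0,-5.5],25],[[0,0,-0.3],[0,0,-7],25],[[0,0,-0.4],[0,0,-8.5],25],[[0,0,-0.4],[0,0,-10],25],[[0,0,-0.4],[0,0,-10],25]]'; python3 st.py
for i in 1 2; do python3 -m creep '[[[0,0,0],[0,0,-0.5],25],[[0,0,0],[0,0,-0.5],25]]' |grep pos; python3 st.py; done
python3 - <<'E'
from h import *
s=manip.state(); c=vision.read_camera("wrist")
cv2.imwrite("pics/w6.png",c["pixels"])
c=vision.read_camera("scene"); cv2.imwrite("pics/s6.png",cv2.resize(c["pixels"][110:225,180:300],None,fx=5,fy=5,interpolation=cv2.INTER_CUBIC))
E
```

```text
time_s: 17.5
position: [0.4559, -0.2015, 0.1305]
eef_rot: [0.785, 0.62, 0.0, -0.0]
wrist_force: [-2.4, 4.1, 5.9]
grip_width: 0.411
yaw_y -13.4 M [0.81 0.62 0.01] F [-2.4  4.1  5.9] j6 1.387 tq6 1.604
position: [0.4559, -0.2015, 0.1305]
yaw_y -15.7 M [ 0.8   0.56 -0.09] F [-2.9  4.4  5.5] j6 1.428 tq6 0.435
position: [0.4559, -0.2015, 0.1305]
yaw_y -18.2 M [ 0.76  0.58 -0.05] F [-1.8  3.5  4.9] j6 1.471 tq6 0.430
```

View pics/w6.png

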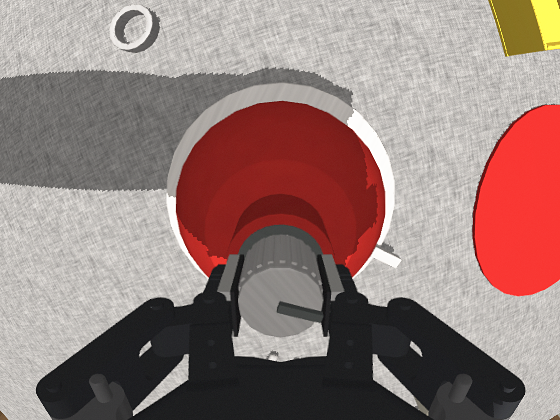

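View pics/s6.png

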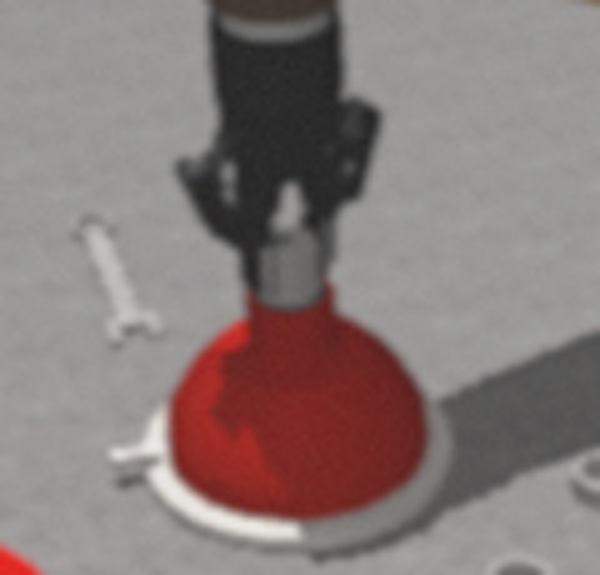

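The cap turned with the jaws: its rib now runs from (278,306) to (324,317), nearly along the index bar (390,256). About 10° is left. I continue in small steps and watch the moment.

```bash
python3 - <<'E'
from h import *
s=manip.state(); c=vision.read_camera("wrist")
a=wcast(c,s,279,306,.1635);b=wcast(c,s,324,317,.1635);d=b-a;print("rib",np.degrees(np.arctan2(d[1],d[0])),a,b); B=wcast(c,s,388,256,.012);d=B-[.456,-.202,0];print("bar",np.degrees(np.arctan2(d[1],d[0])))
E
for i in 1 2 3 4 5 6; do python3 -m creep '[[[0,0,0],[0,0,-0.4],25],[[0,0,0],[0,0,-0.4],25]]' |grep wrist; python3 st.py; done
```

```text
rib -35.64469963791624 [ 0.45523092 -0.20114053  0.1635    ] [ 0.47111321 -0.21252988  0.1635    ]
bar -45.10260989499293
wrist_force: [-2.9, 3.7, 5.3]
yaw_y -20.1 M [ 0.89  0.58 -0.05] F [-2.9  3.7  5.3] j6 1.506 tq6 0.357
wrist_force: [-3.2, 4.9, 5.5]
yaw_y -22.1 M [ 0.9   0.57 -0.09] F [-3.2  4.9  5.5] j6 1.541 tq6 0.331
wrist_force: [-2.2, 5.1, 5.0]
yaw_y -24.1 M [ 0.88  0.55 -0.08] F [-2.2  5.1  5. ] j6 1.576 tq6 0.331
wrist_force: [-2.7, 4.4, 6.1]
yaw_y -26.1 M [ 0.84  0.54 -0.05] F [-2.7  4.4  6.1] j6 1.610 tq6 0.331
wrist_force: [-2.9, 3.3, 5.4]
yaw_y -28.1 M [0.78 0.5  0.31] F [-2.9  3.3  5.4] j6 1.645 tq6 0.702
wrist_force: [-3.1, 1.6, 5.7]
yaw_y -30.1 M [0.44 0.73 0.75] F [-3.1  1.6  5.7] j6 1.679 tq6 1.198
```

The moment jumped from -0.06 to 0.75 N m over 3.7°: that is the hard stop, found at tool yaw ≈ -26.4° after extrapolating out the elastic wind-up. I check the rib against the bar here.

```bash
python3 - <<'E'
from h import *
s=manip.state(); c=vision.read_camera("wrist"); print(s["position"])
cv2.imwrite("pics/w7.png",cv2.resize(c["pixels"][210:350,200:420],None,fx=3.5,fy=3.5,interpolation=cv2.INTER_CUBIC))
E
python3 st.py
```

```text
[ 0.45584095 -0.20174357  0.13038405]
yaw_y -30.0 M [0.44 0.77 0.81] F [-3.3  3.1  5.3] j6 1.678 tq6 0.906
```

View pics/w7.png

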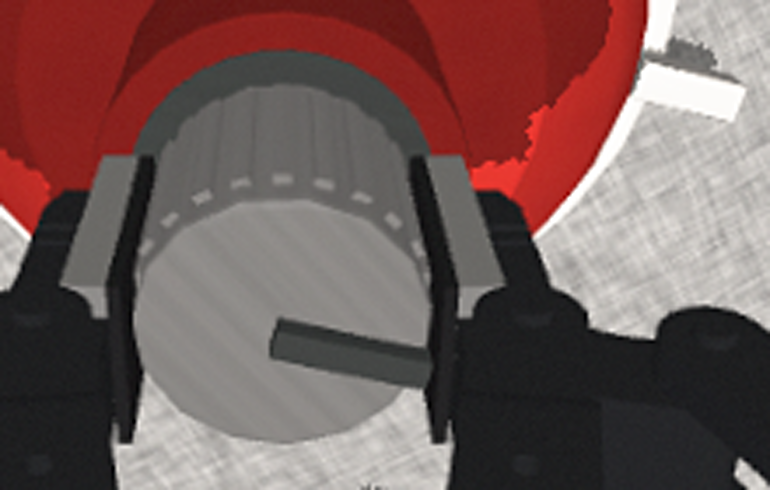

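```bash
python3 - <<'E'
from h import *
s=manip.state(); c=vision.read_camera("wrist")
f=lambda x,y,z:wcast(c,s,200+x/3.5-.35,210+y/3.5-.35,z)
an=lambda a,b:np.degrees(np.arctan2(*(b-a)[1::-1]))
print("top edge",an(f(284,320,.164),f(430,352,.164)),"mid",an(f(272,338,.1640),f(428,370,.164)), "bar edges",an(f(655,62,.012),f(744,80,.012)),an(f(640,95,.012),f(735,122,.012)),"bar radial",an(np.array([.4557,-.202,0]),f(739,100,.012)))
E
```

```text
top edge -45.70205304522219 mid -44.95411619989601 bar edges -41.76659733384452 -46.48034609565102 bar radial -45.61606832565883
```

Rib at -45.3° and bar at -45.6° agree: bottomed out. I back off a quarter turn, adding the wind-up.

```bash
python3 -m creep '[[[0,0,0],[0,0,0.5],25],[[0,0,0],[0,0,1.2],25],[[0,0,0.1],[0,0,2.5],25],[[0,0,0.2],[0,0,4],25],[[0,0,0.2],[0,0,5.5],25],[[0,0,0.3],[0,0,7],25],[[0,0,0.4],[0,0,8.5],25],[[0,0,0.4],[0,0,10],25]]'; python3 st.py;  python3 -m creep '[[[0,0,0],[0,0,1.5],25],[[0,0,0.1],[0,0,3],25],[[0,0,0.2],[0,0,4.5],25],[[0,0,0.2],[0,0,6],25],[[0,0,0.3],[0,0,7.5],25],[[0,0,0.3],[0,0,8.3],25],[[0,0,0.3],[0,0,8.6],25],[[0,0,0.3],[0,0,8.6],25]]'; python3 st.py; python3 - <<'E'
from h import *
s=manip.state(); c=vision.read_camera("wrist"); print(s["position"])
cv2.imwrite("pics/w8.png",cv2.resize(c["pixels"][210:350,180:400],None,fx=3.5,fy=3.5,interpolation=cv2.INTER_CUBIC))
E
```

```text
time_s: 20.15
position: [0.4559, -0.2018, 0.1308]
eef_rot: [0.572, 0.82, 0.0, -0.0]
wrist_force: [-3.2, 3.2, 5.7]
grip_width: 0.414
yaw_y 20.2 M [ 0.56  0.6  -0.06] F [-3.2  3.2  5.7] j6 0.801 tq6 2.088
time_s: 20.95
position: [0.4559, -0.2017, 0.1311]
eef_rot: [0.234, 0.972, 0.0, 0.0]
wrist_force: [-2.7, 3.2, 5.1]
grip_width: 0.41
yaw_y 63.0 M [0.58 0.6  0.03] F [-2.7  3.2  5.1] j6 0.055 tq6 -0.320
[ 0.45590669 -0.201729    0.13112163]
```

View pics/w8.png

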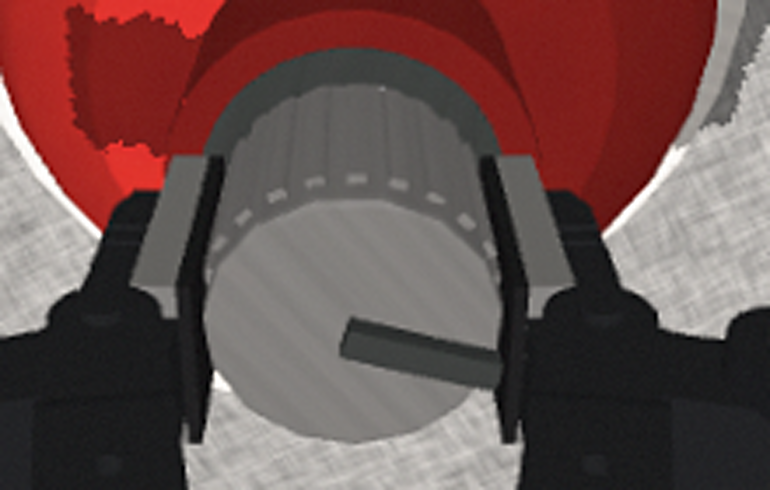

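The rib sits almost identically in the grip before and after. I measure it more finely in the three wrist pictures to separate slip from wind-up.

```bash
python3 - <<'E'
from h import *
def rib(g):
    m=cv2.inRange(g,0,95); return m
s=manip.state(); c=vision.read_camera("wrist"); now=c["pixels"]
w6=cv2.imread("pics/w6.png"); 
w7=cv2.resize(cv2.imread("pics/w7.png"),(220,140),interpolation=cv2.INTER_AREA); w8=cv2.resize(cv2.imread("pics/w8.png"),(220,140),interpolation=cv2.INTER_AREA)
A={"w6":w6[285:335,265:318],"w7":w7[75:125,65:118],"w8":w8[75:125,85:138],"now":now[285:335,265:318]}
for n,i in A.items():
    g=cv2.cvtColor(i,cv2.COLOR_BGR2GRAY); m=(g<105).astype(np.uint8); k,l,st,ce=cv2.connectedComponentsWithStats(m)
    # component containing rib
    best=max(range(1,k),key=lambda j:st[j,4] if 5<ce[j][0]<50 and 10<ce[j][1]<45 else 0)
    ys,xs=np.where(l==best); w=np.clip(140-g[ys,xs].astype(float),1,None)
    sel=(xs>=18)&(xs<=46); vx,vy,x0,y0=cv2.fitLine(np.c_[xs[sel],ys[sel]].astype(np.float32),cv2.DIST_L2,0,.01,.01).ravel()
    # top edge row per column, subpixel
    top=[];
    for x in range(18,46):
        col=g[:,x].astype(float); r=[y for y in range(8,45) if col[y]>=105>col[y+1]]
        if r: y=r[0]; top.append((x,y+(col[y]-105)/(col[y]-col[y+1])))
    p=np.polyfit(*np.array(top).T,1); f=lambda x:wcast(c,s,265+x,285+np.polyval(p,x),.164)
    Rw=R.from_quat(s["eef_rot"]).inv(); d=Rw.apply(f(45)-f(18)); 
    print(n,st[best],"axis deg %.2f"%np.degrees(np.arctan2(vy,vx)),"top edge px %.2f"%np.degrees(np.arctan(p[0])),"in tool deg %.2f"%np.degrees(np.arctan2(d[1],d[0])))
E
```

```text
w6 [ 12  16  41  21 491] axis deg 16.41 top edge px 14.19 in tool deg 107.68
w7 [ 12  16  41  20 494] axis deg 14.38 top edge px 12.49 in tool deg 105.66
w8 [ 12  15  41  21 509] axis deg 15.78 top edge px 13.39 in tool deg 106.70
now [ 12  15  41  21 507] axis deg 15.70 top edge px 13.44 in tool deg 106.76
```

Cap rotation from the stop by the images: -45.7° → 46.3°, which is 91.9°. I trim by -1.75°, keeping the grip.

```bash
python3 -m creep '[[[0,0,0],[0,0,-0.2],25],[[0,0,0],[0,0,-0.35],25],[[0,0,0],[0,0,-0.35],25],[[0,0,0],[0,0,-0.35],25]]'; python3 st.py; python3 - <<'E'
from h import *
s=manip.state(); c=vision.read_camera("wrist"); g=cv2.cvtColor(c["pixels"],cv2.COLOR_BGR2GRAY)[285:335,265:318]
top=[]
for x in range(18,46):
    col=g[:,x].astype(float); r=[y for y in range(8,45) if col[y]>=105>col[y+1]]
    if r: y=r[0]; top.append((x,y+(col[y]-105)/(col[y]-col[y+1])))
p=np.polyfit(*np.array(top).T,1); f=lambda x:wcast(c,s,265+x,285+np.polyval(p,x),.164); d=f(45)-f(18)
print("rib world",np.degrees(np.arctan2(d[1],d[0])))
for n in ("scene","top"): cv2.imwrite(f"pics/{n}9.png",vision.read_camera(n)["pixels"])
E
```

```text
time_s: 21.45
position: [0.4559, -0.2017, 0.1311]
eef_rot: [0.249, 0.968, 0.0, 0.0]
wrist_force: [-2.9, 2.8, 4.8]
grip_width: 0.409
yaw_y 61.2 M [ 0.62  0.56 -0.02] F [-2.9  2.8  4.8] j6 0.087 tq6 -0.027
rib world 44.294335851672834
```

View pics/scene9.png

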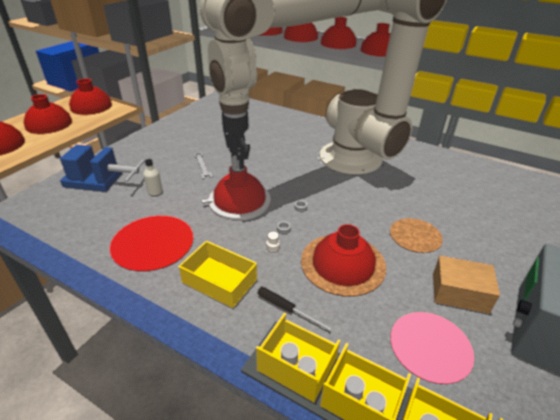

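The rib is now 90° from the stop (-45.7° → 44.3°). The shade stands on the cork pad at (344,260), the bystanders are untouched, and the gripper still holds the cap at (238,165). I hand in.

```bash
python3 -c "
from cell import manip
print(manip.hand_in())"
```

```text
the job is handed in; nothing more can be done
None
```

I lifted the top shade off by its neck and set it mouth down on the large cork pad. I then screwed the end cap clockwise to its hard stop, backed it off a quarter turn, and handed in at about 21.6 s still gripping it.

- **Shade:** it stands upright. The top view put its centre at (0.546, 0.203), against about (0.5445, 0.199) for the pad. That is roughly 4 mm off by a silhouette fit that reads the outline a few millimetres small. The gripper let it go at (0.545, 0.200).
- **Stop:** turning the last few degrees into the stop, the moment about the cap's axis rose from about -0.06 to 0.8 N m. The rib then pointed at -45.7°, in line with the index bar at -45.6°.
- **Quarter turn:** the rib ended at 44.3°, so the cap was 90° off the stop to about 1°. I first backed off to about 92° and trimmed it back.
- **Disagreement:** the stop angle from the moment readings differed by about 1.6° from the images, because the cap slipped and flexed about 2° in the jaws. I used the images.
- **Rest of the bench:** the other objects looked unmoved in the last scene picture. The readings I took showed under 8 N at the wrist.

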